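# Set the contact cap of a cell test stand and hold it for the reading

### The arm

A 7-joint arm with a two-finger parallel gripper is mounted at the origin on the work surface. World frame = base frame: x ahead of the robot, y to its left, z up, the work surface at z = 0. Lengths are in m, angles in rad, forces in N, time in s.
With the tool pointing down it reaches from about 0.4 to 0.85 m from the base axis. Payload 10.4 kg.
Tool frame: the origin (TCP) lies at the very end of the fingers, on their centre line; the grasp point (between the pads) lies r.hold_point_z behind it (r.hold_point_z is the distance from the TCP to the grasp point, in m); z points along the fingers, y is the direction in which the jaws open and shut (so a half turn about z gives the same grasp; the last joint's range is limited). The gripper opens to 87 mm and grips with 3 to 60 N. Pads are 19 mm wide; open, the fingers measure 117 mm over their backs; the gripper's body (75 mm by 190 mm) begins 51 mm behind the grasp point.
Start: joints at [1.266, 0.332, -0.065, 1.46, 0.022, 1.35, -0.088], TCP at [0.174, -0.6, 0.223] pointing down, gripper open.
Joint ranges: [-2.6, 2.6], [-0.5, 2.12], [-1.47, 1.34], [0.16, 2.42], [-1.27, 4.41], [0.06, 2.06], [-2.6, 2.6]. Speed limits (rad/s): [2.22, 2.22, 2.79, 2.79, 3.14, 3.14, 3.14].

### API

Orientations are given as a unit quaternion [x, y, z, w].
In Python, from bench import r gives the robot as it stands.
- The arm moves only by the tool send_rows, never from a script. Its argument "commands" is a list of rows, each a list of 7 numbers: the shift along the world's x, y, z normalised to -1 to 1, where 1 is 0.03 m, then the turn, a rotation vector about the world's x, y, z normalised to -1 to 1, where 1 is 5 degrees, then the gripper command: -1 is fully open, 1 is shut, values between are in proportion. In form: [[tx, ty, tz, ax, ay, az, jaw], ...]. A call has 1 to 10 rows; each row shifts and turns the pose as measured when the row begins; what a row does not reach is not made up. A row lasts 1/12 s, in which the tool goes at most 41.7 mm and 7.16 degrees, less where a joint would pass 70% of its speed; a pose out of reach is approached as far as the arm can. A call with a number of a shift or a turn outside -1 to 1 is refused whole. A call with a gripper value outside its range is refused whole. The fingers move at their own pace and stop on an object; "grip_force" is the grip in N (left out, the last holds). Time passes only in rows, so rows that do not move let the fingers close. It gives the time, the measured TCP pose, the force and the opening at its end, in the units of the state.
- r.read_state(): the state, without advancing time (a new reading comes with each control period).
- r.camera(name): name is "scene" or "top" or "wrist"; returns the picture (480x640x3 uint8, blue, green, red); there is no depth.
- r.calibration(name): a dict with "K" (3x3 intrinsics, pixels), "dist" ([k1, k2, p1, p2, k3] as OpenCV has them; the pictures are not rectified), "R" (3x3) and "t" (3): a world point X has camera coordinates R X + t; the wrist camera has in their place "mount" (4x4, takes a point from camera to tool coordinates, whose origin is the TCP and whose axes are the flange's). Camera axes: x right, y down, z forward; pixel columns grow to the right and rows downward; lengths in m; the calibration is good to about 2 mm. A picture is of the moment at which its call begins: read the wrist's pose just before it. calibration takes no time and is no camera call.
- r.close_job(): hands the job in, once; it reports no verdict.
The state is a dict: "time": time; "joint_positions": joint angles; "joint_vel": joint speeds; "joint_torque": joint torques, N m; "ee_pos": TCP position; "eef_rot": TCP orientation; "ft_force": force on the tool from outside, world axes, zero at the start; "torque": the same for the moment, N m; "width": finger opening in m.
Only numpy, scipy, OpenCV 4.12 (cv2) and the standard library are available. Lean on these libraries where they do the work, as an engineer would, in place of code of your own. Each camera call takes 0.05 s, during which the arm holds its last target.

### The job

Pull the yellow clip-on guard straight up off the cell test stand and stand it upright in the blue tray, let go of it there; then screw the knurled steel cap clockwise all the way down until it bottoms out on its collar, back it off a quarter turn and finish while still holding the cap gripped at that setting, so that the reading can be taken. Do not let go of the cap at the end, and leave the two green cells and the screwdriver where they are.

Things in the scene. Friction and masses are not known exactly. Their poses are not given: they have to be found in the camera images.
- stand: Cell test stand, fixed; origin under the centre of its grey base plate (120 x 120 x 14 mm), z up. On its z axis: aluminium block 60 x 60 mm up to height 54 mm, dark collar (diameter 48 mm) up to 60 mm, threaded neck with the cap. A spring ball sits in the block's +y and -y faces; ribs 40 mm high guide the guard's legs. White tick on the block at -x: the cap's white line points there when bottomed.
- guard_grip (a point): Yellow guard, 120 g, a bridge over the cap: two legs 40 mm wide (x), outer faces 80 mm apart (y), bar 24 mm wide with top 111 mm above the feet, on it a grip tab 12 mm thick (x), 40 mm long (y), top 149 mm above the feet. Point: in the tab, 133 mm above the feet, on the centre line; axes the guard's, at the start parallel to the stand's.
- guard_foot (a point): Point midway between the guard's two feet, at their underside. At the start the feet stand on the stand's plate (height 14 mm) and two spring balls hold them: roughly 12 N straight up frees them within the first 10 mm, then the guard slides freely; the feet clear the cap after a lift of 95 mm.
- tray_in (a point): Blue open tray, fixed, 160 x 160 mm outside, 40 mm high, walls 5 mm. This point is the centre of its inner floor, z up, x and y along its sides. The guard stands on its feet on this floor anywhere clear of the walls (any yaw).
- cap_grip (a point): Knurled steel cap, diameter 44 mm, 40 mm tall, white line on its top from centre to rim and down its side. Point: on its axis (the stand's z axis), 22 mm above its lower rim, 18 mm below its top; 82 mm above the stand's underside when bottomed, plus 6 mm per turn unscrewed. It cannot come off. Free from above once the guard is gone; may be gripped at any yaw.
- cap (a joint): Turn of the cap, rad: 0 = bottomed out (hard stop on the collar), growing as it is unscrewed (counter-clockwise from above), 1.57 = a quarter turn off the bottom, end stop at 4.4; starts between 2.1 and 3.4. It is stiff (about 0.08 N m) and stays where it is left; at the hard stop the torque rises and the fingers slip round it.
- cell_a_mid (a point): Loose battery cell, green, 21 mm diameter, 70 mm tall, standing upright; point at its centre. Leave it alone.
- cell_b_mid (a point): Another such green cell, standing upright; point at its centre. Leave it alone.
- driver_grip (a point): Loose screwdriver, about 150 mm long, red handle, lying on the bench; point on its handle. Leave it alone.

How it is judged:
On the way, in this order (a step that is already met when the one before it is completed fails the run):
1. the guard is pulled up off the stand, clear of the cap, in the fingers (z of guard_grip in the frame of stand above 0.23 m and contact force between the fingers and guard above 1 N), for 0.1 s.
2. the guard stands upright on the tray's floor, let go (x of guard_grip in the frame of tray_in between -0.06 and 0.06 m and y of guard_grip in the frame of tray_in between -0.06 and 0.06 m and z of guard_grip in the frame of tray_in between 0.12 and 0.145 m and angle between guard_grip's own z axis and vertical below 0.12 rad and contact force between the fingers and guard below 0.05 N and linear speed of guard below 0.03 m/s), for 0.3 s.
3. the cap is screwed down until it bottoms out (within 0.08 rad of the stop) (value of joint cap below 0.08 rad), for 0.15 s.
At the end, for the whole second after the job is handed in: The cap stands still a quarter turn (1.57 rad, within 0.26 rad or 15 degrees) above its bottomed position and the fingers still grip it with more than 3 N; the guard stands upright (within 0.12 rad) on the floor of the tray, released and at rest (all of step 2 and value of joint cap between 1.31 and 1.83 rad and velocity of joint cap between -0.05 and 0.05 rad/s and contact force between the fingers and cap above 3 N); the arm keeps its last pose, push and grip.
It fails at once if the first cell is moved by more than 20 mm (distance of cell_a_mid from where it was at the start of the episode above 0.02 m).
It fails at once if the second cell is moved by more than 20 mm (distance of cell_b_mid from where it was at the start of the episode above 0.02 m).
It fails at once if the screwdriver is moved by more than 20 mm (distance of driver_grip from where it was at the start of the episode above 0.02 m).
It also fails if it takes over 72 s, if anything falls off the work surface, if the arm or the gripper's body presses on something with over 40 N, if the wrist force passes 120 N, or if a joint passes its speed limit or range.

## Working session

There is one attempt and no reset: what is moved stays moved. The work goes in short steps, Python scripts to look and compute and a tool call to move; the robot and the scene stay as the last step left them, time stands still between calls to the robot, and variables do not carry over. Pictures are saved under pics/ and viewed, and the job is handed in when it is done.

Besides the shell and the picture viewer there is one more tool, called after ">>>" as name([rows], argument=value, ...), one row to a line, values as JSON. send_rows: Moves the arm, as the interface text tells. Scaled input: -1 to 1 covers 0.03 m each way for a shift and 5 degrees each way for a turn. Its arguments: {"type":"object","properties":{"commands":{"type":"array"},"grip_force":{"type":"number"}},"required":["commands"]}

```bash
ls; mkdir -p pics; python3 - <<'E'
from bench import r
import cv2,json
s=r.read_state(); print(s); print(r.hold_point_z)
for n in ["scene","top","wrist"]:
    cv2.imwrite(f"pics/{n}0.png",r.camera(n)); print(n,r.calibration(n))
E
```

```text
pics
{'time': 0.0, 'joint_positions': array([ 1.26642058,  0.33288445, -0.06470276,  1.46095111,  0.02159365,
        1.34992126, -0.08850502]), 'joint_vel': array([-1.57126047e-04,  2.20657988e-04, -1.43986567e-03, -4.52858915e-04,
        1.39934023e-05, -1.87594018e-03, -2.22136460e-03]), 'joint_torque': array([ 9.29881111e-06, -6.23253679e+01,  2.46242451e-02, -3.89898491e+01,
       -6.12919056e-02,  3.97297984e-02,  1.58205298e-04]), 'ee_pos': array([ 0.17367403, -0.59996758,  0.22174143]), 'eef_rot': array([ 9.90090221e-01,  1.40430816e-01, -1.33834065e-04, -7.22142460e-04]), 'ft_force': array([-0.00402855, -0.0852723 ,  0.73483588]), 'torque': array([-0.01191988,  0.01282627, -0.01087585]), 'width': 0.08723871583829046}
0.0187
scene {'K': array([[465.85509729,   0.        , 320.74377021],
       [  0.        , 465.85509729, 241.38509565],
       [  0.        ,   0.        ,   1.        ]]), 'dist': array([-0.07640808,  0.        ,  0.        ,  0.        ,  0.        ]), 'R': array([[-0.56359487,  0.82589551, -0.01604442],
       [ 0.55646927,  0.3652393 , -0.7462856 ],
     
[... 481 characters left out ...]
90214535e-01,  2.48596939e-02, -9.81427749e-01]]), 't': array([0.02453058, 0.61638684, 0.74146996])}
wrist {'K': array([[393.48921874,   0.        , 326.18598364],
       [  0.        , 393.48921874, 239.23396837],
       [  0.        ,   0.        ,   1.        ]]), 'dist': array([-0.04946662,  0.        ,  0.        ,  0.        ,  0.        ]), 'mount': array([[ 4.12981478e-05, -9.65297125e-01, -2.61154091e-01,
         7.16885161e-02],
       [ 9.99999992e-01,  7.18850172e-05, -1.07569645e-04,
        -1.32358725e-04],
       [ 1.22609736e-04, -2.61154084e-01,  9.65297120e-01,
        -1.63036365e-01],
       [ 0.00000000e+00,  0.00000000e+00,  0.00000000e+00,
         1.00000000e+00]])}
```

View pics/scene0.png

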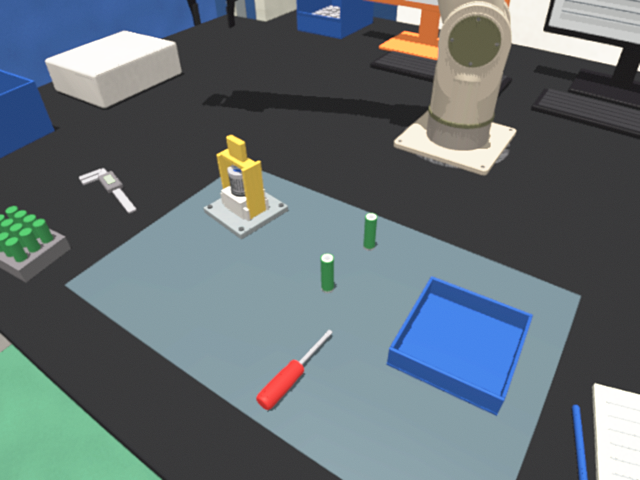

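View pics/top0.png

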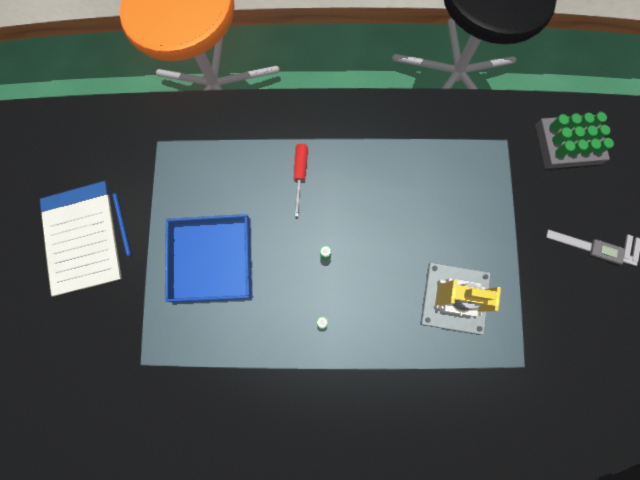

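View pics/wrist0.png

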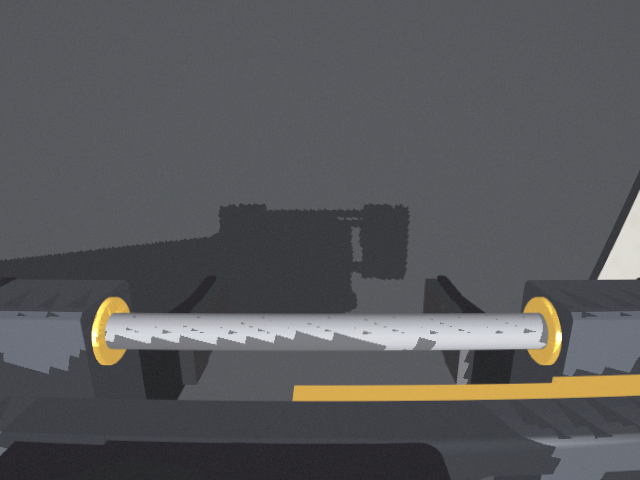

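The scene view shows the guard and stand near (245,200), the cells at (370,230) and (327,272), the driver at (285,380) and the tray at (465,345). The top view has them at (460,298), (322,323), (326,252), (300,175) and (208,258). Next I'll measure positions.

```bash
cat > h.py <<'E'
import numpy as np,cv2
from bench import r
from scipy.spatial.transform import Rotation as Ro
def cam(n,st=None):
    c=r.calibration(n); 
    if n=="wrist":
        st=st or r.read_state()
        T=np.eye(4);T[:3,:3]=Ro.from_quat(st["eef_rot"]).as_matrix();T[:3,3]=st["ee_pos"]
        M=T@c["mount"]; R=M[:3,:3].T; return c["K"],c["dist"],R,-R@M[:3,3]
    return c["K"],c["dist"],c["R"],c["t"]
def plane(C,px,z):
    K,d,R,t=C
    u=cv2.undistortPoints(np.array(px,float).reshape(-1,1,2),K,d).reshape(-1,2)
    D=np.c_[u,np.ones(len(u))]@R; o=-R.T@t
    return o+D*((z-o[2])/D[:,2])[:,None]
def proj(C,X):
    K,d,R,t=C
    return cv2.projectPoints(np.array(X,float).reshape(-1,3),cv2.Rodrigues(R)[0],t,K,d)[0].reshape(-1,2)
E
python3 - <<'E'
from h import *
C=cam("top");im=cv2.imread("pics/top0.png");hsv=cv2.cvtColor(im,cv2.COLOR_BGR2HSV)
S=cam("scene");si=cv2.imread("pics/scene0.png")
# plate rough
print("plate corners", plane(C,[[429,263],[491,269],[485,334],[422,326]],0.014).round(4).tolist())
print("tray outer top", plane(C,[[165,217],[249,215],[251,300],[166,302]],0.04).round(4).tolist())
print("cells top",plane(C,[[325.5,250],[322,322]],0.07).round(4).tolist(), "driver",plane(C,[[301,147],[297,217]],0.012).round(3).tolist())
cv2.imwrite("pics/crop_s.png",cv2.resize(si[120:250,190:300],None,fx=5,fy=4.6,interpolation=cv2.INTER_CUBIC)[:600])
cv2.imwrite("pics/crop_t.png",cv2.resize(im[255:345,410:510],None,fx=6,fy=6,interpolation=cv2.INTER_CUBIC))
cv2.imwrite("pics/crop_tray.png",cv2.resize(im[205:310,155:260],None,fx=5,fy=5,interpolation=cv2.INTER_CUBIC))
E
```

```text
plate corners [[0.5676, -0.1889, 0.014], [0.5556, -0.3097, 0.014], [0.4324, -0.291, 0.014], [0.4484, -0.1713, 0.014]]
tray outer top [[0.6528, 0.3218, 0.04], [0.6563, 0.1567, 0.04], [0.4951, 0.1476, 0.04], [0.4894, 0.3087, 0.04]]
cells top [[0.5842, 0.0101, 0.07], [0.4563, 0.016, 0.07]] driver [[0.806, 0.061, 0.012], [0.659, 0.067, 0.012]]
```

View pics/crop_s.png

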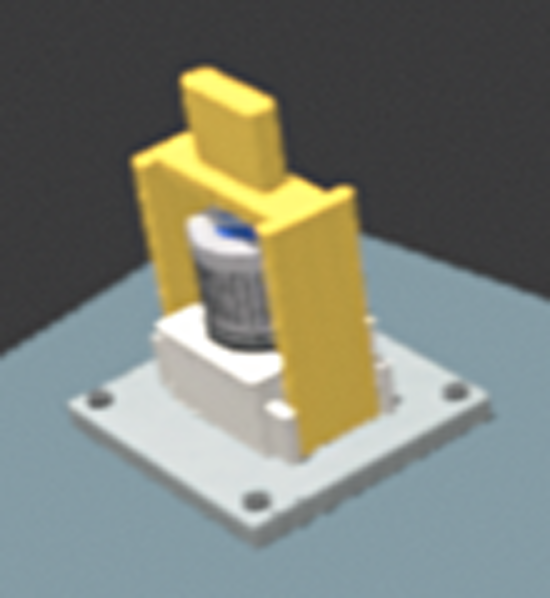

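View pics/crop_t.png

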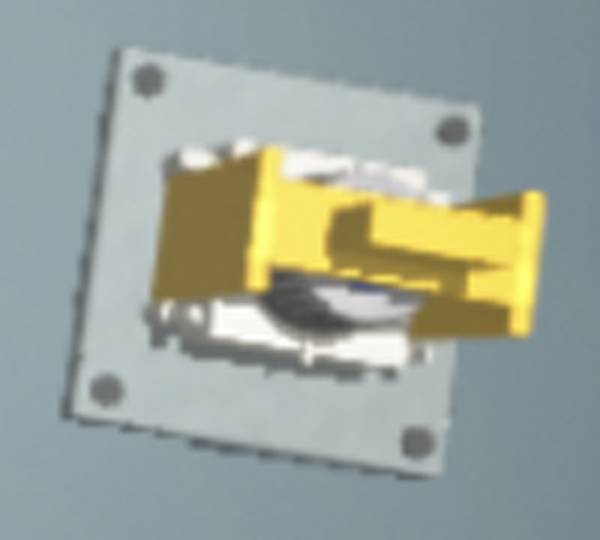

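View pics/crop_tray.png

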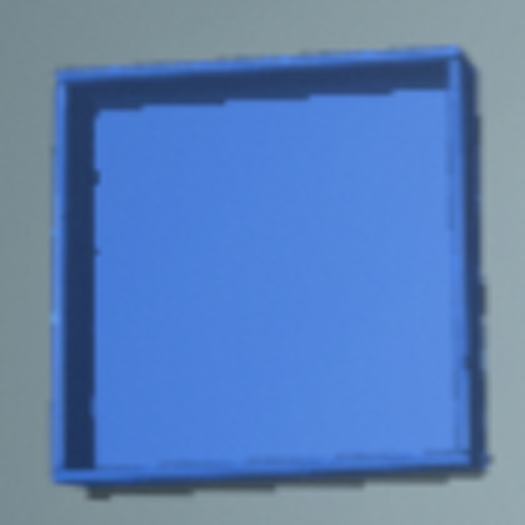

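```bash
python3 - <<'E'
from h import *
C=cam("top");S=cam("scene")
f=lambda a,o,s:[[o[0]+(u+.5)/s[0]-.5,o[1]+(v+.5)/s[1]-.5] for u,v in a]
def sq(P):
    c=P.mean(0); x=(P[0]+P[1]-P[2]-P[3])/2; y=(P[0]+P[3]-P[1]-P[2])/2
    return c.round(4),np.degrees(np.arctan2(x[1],x[0])).round(2),np.degrees(np.arctan2(-y[0],y[1])).round(2),np.linalg.norm(x[:2]).round(4),np.linalg.norm(y[:2]).round(4)
# order: +x+y, +x-y, -x-y, -x+y
h=plane(C,f([(148,80),(453,130),(417,441),(107,390)],(410,255),(6,6)),.014)
print("holes top",sq(h))
# scene crop: holes (98,398) (256,501) (455,392), hidden one ; diagonal 98..455
hs=plane(S,f([(98,399),(455,392),(256,501)],(190,120),(5,4.6)),.014);print("scene holes",hs.round(4).tolist(),hs[:2].mean(0)); print(h.round(4).tolist())
t=plane(C,f([(57,72),(462,47),(471,465),(54,480)],(155,205),(5,5)),.04);print("tray",sq(t))
c,yaw=h.mean(0),np.radians(sq(h)[1]); 
Rz=Ro.from_euler('z',yaw).as_matrix()
corn=np.array([[sx*.006,sy*.02,.163] for sx,sy in [(1,1),(1,-1),(-1,-1),(-1,1)]])
W=corn@Rz.T+[c[0],c[1],0]
print("tab top proj in top crop",((proj(C,W)-[410,255]+.5)*6-.5).round(0).tolist())
print("scene crop",((proj(S,W)-[190,120]+.5)*[5,4.6]-.5).round(0).tolist())
E
```

```text
holes top (array([ 0.5009, -0.2395,  0.014 ]), np.float64(-9.78), np.float64(-9.56), np.float64(0.0994), np.float64(0.0997))
scene holes [[0.5428, -0.2989, 0.014], [0.4615, -0.1825, 0.014], [0.5597, -0.2, 0.014]] [ 0.50218633 -0.2406616   0.014     ]
[[0.5581, -0.1987, 0.014], [0.5416, -0.2971, 0.014], [0.4435, -0.2801, 0.014], [0.4602, -0.182, 0.014]]
tray (array([0.5747, 0.2355, 0.04  ]), np.float64(3.31), np.float64(3.06), np.float64(0.1581), np.float64(0.1587))
tab top proj in top crop [[375.0, 197.0], [523.0, 222.0], [518.0, 268.0], [369.0, 243.0]]
scene crop [[252.0, 110.0], [182.0, 76.0], [209.0, 64.0], [279.0, 98.0]]
```

>>> send_rows([
  [0.85,0.93,0,0,0,1,-1],
  [0.85,0.93,0,0,0,1,-1],
  [0.85,0.93,0,0,0,1,-1],
  [0.85,0.93,0,0,0,1,-1],
  [0.85,0.93,0,0,0,1,-1],
  [0.85,0.93,0,0,0,1,-1],
  [0.85,0.93,0,0,0,1,-1],
  [0.85,0.93,0,0,0,1,-1],
  [0.85,0.93,0,0,0,1,-1],
  [0.85,0.93,0,0,0,1,-1],
], grip_force=40)

```text
time: 0.98
ee_pos: [0.4264, -0.3127, 0.2187]
eef_rot: [0.832, 0.554, -0.004, -0.0]
ft_force: [0.8, -0.8, 0.3]
width: 0.0872
```

>>> send_rows([
  [0.6,0.6,0.1,0,0,0.7,-1],
  [0.6,0.6,0.1,0,0,0.7,-1],
  [0.6,0.6,0.1,0,0,0.7,-1],
  [0.5,0.4,0,0,0,0.4,-1],
  [0.2,0.2,0,0,0,0.1,-1],
  [0,0,0,0,0,0,-1],
])

```text
time: 1.48
ee_pos: [0.5091, -0.2266, 0.2275]
eef_rot: [0.754, 0.656, -0.003, -0.001]
ft_force: [-0.4, 0.1, -0.3]
width: 0.0869
```

```bash
cat > look.py <<'E'
import sys
from h import *
s=r.read_state();W=cam("wrist",s);R_=Ro.from_quat(s["eef_rot"]).as_matrix()
print("t",round(s["time"],2),"pos",s["ee_pos"].round(4),"yaw_y",np.degrees(np.arctan2(R_[1,1],R_[0,1])).round(2),"tilt",np.degrees(np.arccos(-R_[2,2])).round(2),"z axis",R_[:,2].round(4),"q",s["joint_positions"].round(3),"F",s["ft_force"].round(1),"T",s["torque"].round(3),"w",round(s["width"],4))
if len(sys.argv)>1:
    for n in sys.argv[2:]:
        cv2.imwrite(f"pics/{n}{sys.argv[1]}.png",r.camera(n))
E
python3 look.py 1 wrist
```

```text
t 1.48 pos [ 0.5091 -0.2266  0.2275] yaw_y -7.95 tilt 0.3 z axis [-0.005  -0.0019 -1.    ] q [ 0.778  0.223 -0.513  1.611  0.115  1.341  0.11 ] F [-0.4  0.1 -0.3] T [-0.031 -0.065  0.019] w 0.0869
```

View pics/wrist1.png

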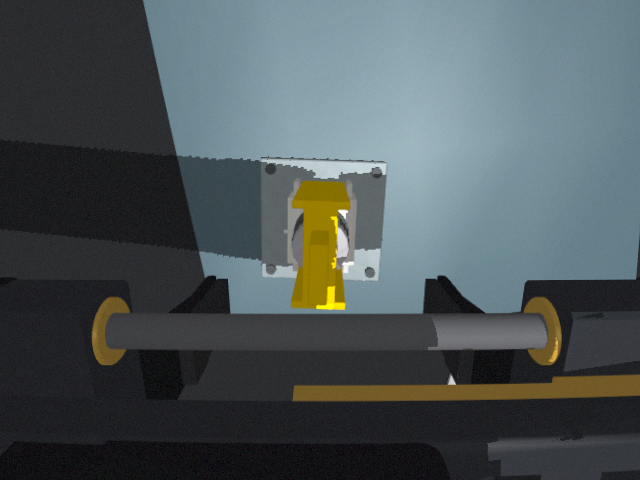

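The wrist view shows plate holes at (270,169), (377,172), (271,269) and (370,272), with the guard's tab near (320,240). I'll cross-check the stand position from these.

```bash
python3 - <<'E'
from h import *
W=cam("wrist")
P=plane(W,[(270.5,169),(376.5,172),(369.5,272),(271,269)],.014);print(P.round(4).tolist(),P.mean(0).round(4))
x=P[1]-P[0];print(np.degrees(np.arctan2(x[1],x[0])),np.linalg.norm(x), np.linalg.norm(P[3]-P[0]))
E
```

```text
[[0.4607, -0.1824, 0.014], [0.5598, -0.1992, 0.014], [0.5421, -0.2983, 0.014], [0.4435, -0.2813, 0.014]] [ 0.5015 -0.2403  0.014 ]
-9.625318813825999 0.10054125277044498 0.10038418511250885
```

>>> send_rows([
  [-0.25,-0.35,0,0,0,-0.3,-1],
  [0,-0.1,0,0,0,-0.05,-1],
  [0,0,0,0,0,0,-1],
])

```text
time: 1.78
ee_pos: [0.4973, -0.2458, 0.2268]
eef_rot: [0.768, 0.64, -0.004, -0.001]
ft_force: [0.1, 0.0, 0.2]
width: 0.087
```

```bash
python3 look.py
```

```text
t 1.78 pos [ 0.4973 -0.2458  0.2268] yaw_y -10.38 tilt 0.47 z axis [-0.0076 -0.003  -1.    ] q [ 0.803  0.217 -0.495  1.618  0.111  1.34   0.111] F [0.1 0.  0.2] T [-0.049 -0.098 -0.039] w 0.087
```

>>> send_rows([
  [0.1,0.13,0,0.03,-0.08,0.1,-1],
  [0,0,0,0,0,0,-1],
  [0,0,0,0,0,0,-1],
])

```text
time: 2.03
ee_pos: [0.4983, -0.2453, 0.2267]
eef_rot: [0.767, 0.641, -0.001, 0.0]
ft_force: [0.4, 0.7, -1.7]
width: 0.0867
```

```bash
python3 look.py
```

```text
t 2.03 pos [ 0.4983 -0.2453  0.2267] yaw_y -10.24 tilt 0.08 z axis [-6.0e-04 -1.2e-03 -1.0e+00] q [ 0.806  0.214 -0.496  1.621  0.106  1.333  0.116] F [ 0.4  0.7 -1.7] T [-0.009 -0.061  0.009] w 0.0867
```

>>> send_rows([
  [0.15,0.2,0,0,0,0.12,-1],
  [0.05,0.08,0,0,0,0.04,-1],
  [0,0,0,0,0,0,-1],
])

```text
time: 2.28
ee_pos: [0.5048, -0.2361, 0.2269]
eef_rot: [0.763, 0.647, -0.001, 0.0]
ft_force: [-0.6, 0.1, -1.0]
width: 0.0869
```

```bash
python3 look.py
```

```text
t 2.28 pos [ 0.5048 -0.2361  0.2269] yaw_y -9.39 tilt 0.08 z axis [-3.0e-04 -1.3e-03 -1.0e+00] q [ 0.792  0.219 -0.504  1.616  0.11   1.334  0.108] F [-0.6  0.1 -1. ] T [-0.046 -0.133 -0.024] w 0.0869
```

>>> send_rows([
  [-0.08,-0.1,-0.6,0,0,0,-1],
  [-0.03,-0.04,-0.6,0,0,0,-1],
  [0,0,-0.6,0,0,0,-1],
  [0,0,-0.5,0,0,0,-1],
  [0,0,-0.3,0,0,0,-1],
  [0,0,0,0,0,0,-1],
])

```text
time: 2.78
ee_pos: [0.5036, -0.2379, 0.1473]
eef_rot: [0.761, 0.649, 0.0, 0.002]
ft_force: [-0.1, 0.0, 0.0]
width: 0.087
```

```bash
python3 look.py
```

```text
t 2.78 pos [ 0.5036 -0.2379  0.1473] yaw_y -9.09 tilt 0.22 z axis [ 0.0032 -0.0022 -1.    ] q [ 0.787  0.277 -0.498  1.723  0.143  1.174  0.092] F [-0.1  0.   0. ] T [ 0.013 -0.09   0.053] w 0.087
```

>>> send_rows([
  [-0.06,-0.07,-0.25,0.02,0.03,-0.08,-1],
  [-0.03,-0.03,-0.2,0,0,-0.04,-1],
  [0,0,-0.05,0,0,0,-1],
  [0,0,0,0,0,0,-1],
])

```text
time: 3.12
ee_pos: [0.5017, -0.2411, 0.1326]
eef_rot: [0.764, 0.645, 0.0, 0.001]
ft_force: [-0.1, 0.4, -0.2]
width: 0.0872
```

```bash
python3 look.py
```

```text
t 3.12 pos [ 0.5017 -0.2411  0.1326] yaw_y -9.72 tilt 0.13 z axis [ 0.002 -0.001 -1.   ] q [ 0.789  0.291 -0.493  1.738  0.15   1.148  0.083] F [-0.1  0.4 -0.2] T [-0.066 -0.096 -0.035] w 0.0872
```

Well placed; closing on the tab.

>>> send_rows([
  [0,0,0,0,0,0,1],
  [0,0,0,0,0,0,1],
  [0,0,0,0,0,0,1],
  [0,0,0,0,0,0,1],
  [0,0,0,0,0,0,1],
  [0,0,0,0,0,0,1],
], grip_force=50)

```text
time: 3.62
ee_pos: [0.5028, -0.2416, 0.1346]
eef_rot: [0.764, 0.645, 0.001, 0.002]
ft_force: [0.4, 0.2, -0.7]
width: 0.0551
```

```bash
python3 look.py
```

```text
t 3.62 pos [ 0.5028 -0.2416  0.1346] yaw_y -9.72 tilt 0.3 z axis [ 0.0047 -0.0025 -1.    ] q [ 0.789  0.289 -0.493  1.736  0.149  1.148  0.083] F [ 0.4  0.2 -0.7] T [ 0.021 -0.057 -0.006] w 0.0551
```

>>> send_rows([
  [-0.03,0,-0.06,0.03,0.06,0,1],
  [0,0,-0.02,0,0,0,1],
  [0,0,0,0,0,0,1],
  [0,0,0,0,0,0,1],
  [0,0,0,0,0,0,1],
  [0,0,0,0,0,0,1],
  [0,0,0,0,0,0,1],
  [0,0,0,0,0,0,1],
])

```text
time: 4.28
ee_pos: [0.5018, -0.2416, 0.132]
eef_rot: [0.764, 0.645, -0.0, -0.001]
ft_force: [-0.7, -0.2, -0.3]
width: 0.0118
```

```bash
python3 look.py
```

```text
t 4.28 pos [ 0.5018 -0.2416  0.132 ] yaw_y -9.72 tilt 0.07 z axis [-1.1e-03  5.0e-04 -1.0e+00] q [ 0.788  0.295 -0.492  1.735  0.151  1.151  0.082] F [-0.7 -0.2 -0.3] T [-0.027 -0.1   -0.025] w 0.0118
```

>>> send_rows([
  [0,0,0.1,0,0,0,1],
  [0,0,0.2,0,0,0,1],
  [0,0,0.2,0,0,0,1],
  [0,0,0.2,0,0,0,1],
  [0,0,0.3,0,0,0,1],
])

```text
time: 4.7
ee_pos: [0.5005, -0.241, 0.1616]
eef_rot: [0.764, 0.645, -0.001, -0.002]
ft_force: [-0.7, -0.0, -0.9]
width: 0.0115
```

```bash
python3 look.py
```

```text
t 4.7 pos [ 0.5005 -0.241   0.1616] yaw_y -9.72 tilt 0.29 z axis [-0.0043  0.0028 -1.    ] q [ 0.794  0.267 -0.496  1.702  0.133  1.212  0.096] F [-0.7 -0.  -0.9] T [-0.027 -0.117 -0.022] w 0.0115
```

>>> send_rows([
  [0.03,0,0.5,-0.03,-0.04,0,1],
  [0.01,0,0.5,0,-0.01,0,1],
  [0,0,0.6,0,0,0,1],
  [0,0,0.6,0,0,0,1],
  [0,0,0.6,0,0,0,1],
  [0,0,0.6,0,0,0,1],
  [0,0,0.5,0,0,0,1],
  [0,0,0.2,0,0,0,1],
  [0,0,0,0,0,0,1],
])

```text
time: 5.45
ee_pos: [0.5019, -0.2399, 0.3038]
eef_rot: [0.764, 0.645, 0.001, 0.005]
ft_force: [0.1, -0.8, -1.6]
width: 0.0117
```

```bash
python3 look.py 2 wrist scene
```

```text
t 5.45 pos [ 0.5019 -0.2399  0.3038] yaw_y -9.62 tilt 0.55 z axis [ 0.008  -0.0052 -1.    ] q [ 0.801  0.178 -0.502  1.501  0.088  1.476  0.13 ] F [ 0.1 -0.8 -1.6] T [-0.008 -0.112 -0.02 ] w 0.0117
```

View pics/scene2.png

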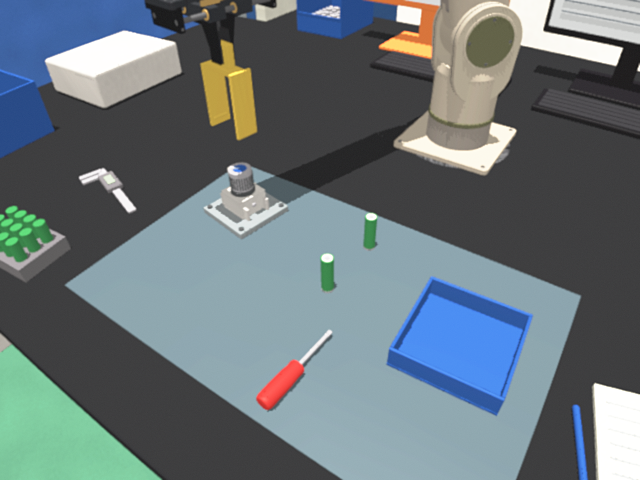

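View pics/wrist2.png

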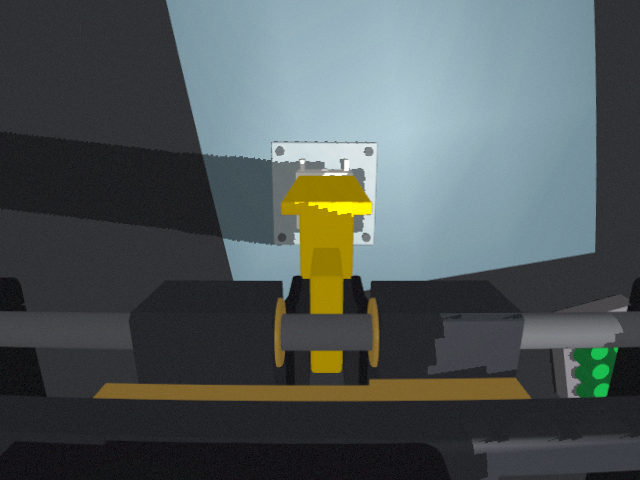

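>>> send_rows([
  [0.1,0.3,0,0.06,0.08,0.15,1],
  [0.13,0.6,-0.03,0,0,0.15,1],
  [0.13,0.85,-0.03,0,0,0.15,1],
  [0.13,0.9,-0.03,0,0,0.15,1],
  [0.13,0.9,-0.03,0,0,0.15,1],
  [0.13,0.9,-0.03,0,0,0.15,1],
  [0.13,0.9,-0.03,0,0,0.15,1],
  [0.13,0.9,-0.03,0,0,0.15,1],
  [0.13,0.9,-0.03,0,0,0.15,1],
  [0.13,0.8,-0.03,0,0,0.15,1],
])

```text
time: 6.38
ee_pos: [0.5343, 0.0183, 0.2832]
eef_rot: [0.716, 0.698, -0.005, -0.008]
ft_force: [0.5, -0.6, -0.2]
width: 0.0119
```

```bash
python3 look.py
```

```text
t 6.38 pos [0.5343 0.0183 0.2832] yaw_y -1.45 tilt 1.1 z axis [-0.0183  0.0058 -0.9998] q [ 0.505  0.181 -0.701  1.559  0.108  1.461 -0.227] F [ 0.5 -0.6 -0.2] T [-0.015 -0.171 -0.006] w 0.0119
```

>>> send_rows([
  [0.15,0.8,0,-0.05,-0.15,0.1,1],
  [0.15,0.9,0,0,0,0.1,1],
  [0.15,0.9,0,0,0,0.1,1],
  [0.15,0.9,0,0,0,0.1,1],
  [0.15,0.9,0,0,0,0.1,1],
  [0.15,0.9,0,0,0,0.1,1],
  [0.15,0.8,0,0,0,0.1,1],
  [0.1,0.4,0,0,0,0.05,1],
  [0.05,0.15,0,0,0,0,1],
  [0,0,0,0,0,0,1],
])

```text
time: 7.22
ee_pos: [0.5561, 0.253, 0.2738]
eef_rot: [0.679, 0.734, -0.006, -0.01]
ft_force: [-0.7, 1.0, -0.5]
width: 0.0119
```

```bash
python3 look.py
```

```text
t 7.22 pos [0.5561 0.253  0.2738] yaw_y 4.4 tilt 1.34 z axis [-0.0228  0.0051 -0.9997] q [ 0.104  0.401 -0.808  1.369  0.268  1.506 -0.607] F [-0.7  1.  -0.5] T [ 0.005 -0.138  0.004] w 0.0119
```

>>> send_rows([
  [0.3,-0.3,0,-0.05,-0.2,0,1],
  [0.2,-0.2,0,0,-0.06,0,1],
  [0.1,-0.05,0,0,0,0,1],
  [0,0,0,0,0,0,1],
])

```text
time: 7.55
ee_pos: [0.575, 0.2325, 0.2729]
eef_rot: [0.68, 0.733, -0.0, 0.001]
ft_force: [1.3, 0.0, -1.1]
width: 0.0118
```

```bash
python3 look.py
```

```text
t 7.55 pos [0.575  0.2325 0.2729] yaw_y 4.33 tilt 0.14 z axis [ 0.0011 -0.0022 -1.    ] q [ 0.126  0.404 -0.795  1.363  0.288  1.491 -0.575] F [ 1.3  0.  -1.1] T [-0.007 -0.084 -0.006] w 0.0118
```

>>> send_rows([
  [0,0.03,-0.4,0,0,0,1],
  [0,0.03,-0.6,0,0,0,1],
  [0,0,-0.7,0,0,0,1],
  [0,0,-0.7,0,0,0,1],
  [0,0,-0.7,0,0,0,1],
  [0,0,-0.6,0,0,0,1],
  [0,0,-0.3,0,0,0,1],
  [0,0,-0.1,0,0,0,1],
  [0,0,0,0,0,0,1],
])

```text
time: 8.3
ee_pos: [0.5756, 0.2269, 0.1408]
eef_rot: [0.684, 0.729, -0.001, 0.002]
ft_force: [-0.6, 0.2, -0.1]
width: 0.012
```

```bash
python3 look.py 3 scene top
```

```text
t 8.3 pos [0.5756 0.2269 0.1408] yaw_y 3.68 tilt 0.25 z axis [ 0.0023 -0.0037 -1.    ] q [ 0.128  0.482 -0.763  1.55   0.349  1.249 -0.626] F [-0.6  0.2 -0.1] T [-0.045 -0.068  0.023] w 0.012
```

View pics/scene3.png

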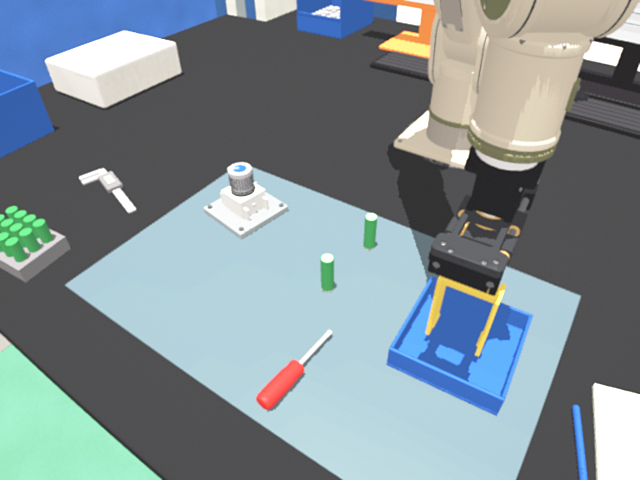

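View pics/top3.png

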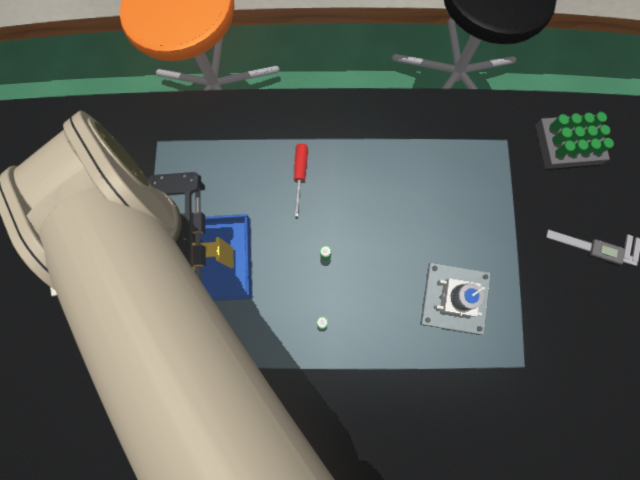

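Guard hangs over the tray at scene (460,320), both legs inside the walls, and the cap now shows from above at (471,296). Lowering to contact.

>>> send_rows([
  [0,0.1,-0.12,0.03,0.03,0,1],
  [0,0.06,-0.12,0,0,0,1],
  [0,0,-0.1,0,0,0,1],
  [0,0,-0.08,0,0,0,1],
  [0,0,-0.05,0,0,0,1],
])

```text
time: 8.82
ee_pos: [0.5782, 0.2342, 0.1309]
eef_rot: [0.684, 0.729, 0.003, 0.002]
ft_force: [-1.7, 0.4, -1.6]
width: 0.0115
```

```bash
python3 look.py
```

```text
t 8.82 pos [0.5782 0.2342 0.1309] yaw_y 3.68 tilt 0.44 z axis [ 0.0073  0.0024 -1.    ] q [ 0.116  0.497 -0.76   1.553  0.359  1.227 -0.639] F [-1.7  0.4 -1.6] T [-0.01  -0.091 -0.01 ] w 0.0115
```

>>> send_rows([
  [-0.06,0,-0.1,-0.03,0.08,0,1],
  [0,0,-0.08,0,0,0,1],
  [0,0,-0.06,0,0,0,1],
  [0,0,-0.06,0,0,0,1],
])

```text
time: 9.15
ee_pos: [0.577, 0.2344, 0.1229]
eef_rot: [0.684, 0.729, 0.0, 0.001]
ft_force: [-5.7, -5.0, 27.9]
width: 0.0116
```

```bash
python3 look.py
```

```text
t 9.15 pos [0.577  0.2344 0.1229] yaw_y 3.66 tilt 0.1 z axis [ 1.6e-03 -4.0e-04 -1.0e+00] q [ 0.111  0.507 -0.757  1.558  0.364  1.221 -0.644] F [-5.7 -5.  27.9] T [-1.218  1.476  0.032] w 0.0116
```

>>> send_rows([
  [0,0,0.02,0,0,0,1],
  [0,0,0,0,0,0,1],
  [0,0,0,0,0,0,0.5],
  [0,0,0,0,0,0,0],
  [0,0,0,0,0,0,0],
  [0,0,0,0,0,0,0],
])

```text
time: 9.65
ee_pos: [0.5775, 0.2345, 0.124]
eef_rot: [0.684, 0.729, 0.001, 0.001]
ft_force: [-0.5, -0.3, 0.5]
width: 0.0306
```

```bash
python3 look.py
```

```text
t 9.65 pos [0.5775 0.2345 0.124 ] yaw_y 3.65 tilt 0.17 z axis [ 0.003 -0.    -1.   ] q [ 0.111  0.506 -0.757  1.557  0.364  1.221 -0.644] F [-0.5 -0.3  0.5] T [-0.033 -0.107 -0.037] w 0.0306
```

>>> send_rows([
  [0,0,0,0,0,0,-0.3],
  [0,0,0,0,0,0,-0.3],
  [0,0,0.2,0,0,0,-0.3],
  [0,0,0.3,0,0,0,-0.3],
  [0,0,0.5,0,0,0,-0.3],
  [0,0,0.7,0,0,0,-0.3],
  [0,0,0.7,0,0,0,-0.5],
  [0,0,0.7,0,0,0,-1],
  [0,0,0.5,0,0,0,-1],
  [0,0,0.2,0,0,0,-1],
])

```text
time: 10.48
ee_pos: [0.5756, 0.2342, 0.246]
eef_rot: [0.684, 0.73, 0.0, 0.0]
ft_force: [0.2, 0.9, -0.4]
width: 0.0761
```

```bash
python3 look.py 4 wrist scene top
```

```text
t 10.48 pos [0.5756 0.2342 0.246 ] yaw_y 3.71 tilt 0.04 z axis [ 8.e-04 -0.e+00 -1.e+00] q [ 0.126  0.418 -0.79   1.404  0.295  1.44  -0.594] F [ 0.2  0.9 -0.4] T [ 0.07  -0.124  0.058] w 0.0761
```

View pics/scene4.png

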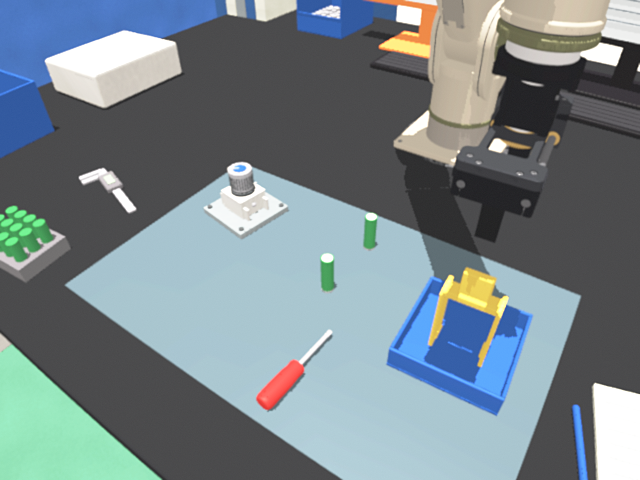

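```bash
python3 - <<'E'
import cv2
im=cv2.imread("pics/top4.png");cv2.imwrite("pics/cap4.png",cv2.resize(im[265:330,430:500],None,fx=8,fy=8,interpolation=cv2.INTER_CUBIC))
E
```

```text
(no output)
```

View pics/cap4.png

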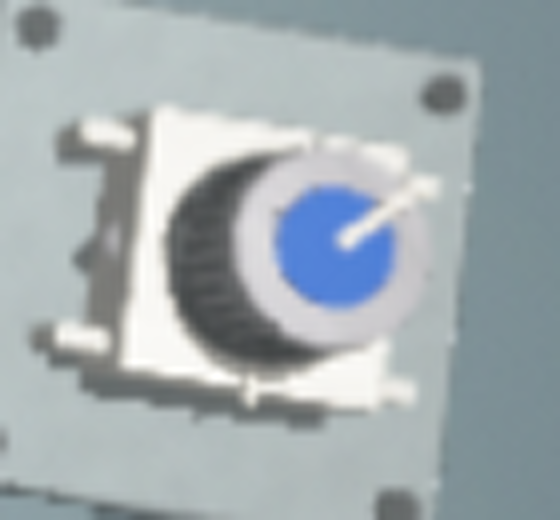

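Guard stands upright in the tray at scene (470,320). In the top crop the cap's white line runs from (340,243) to (432,185). I'll work out the angle and check the guard's position.

```bash
python3 - <<'E'
from h import *
C=cam("top")
f=lambda u,v:[430+(u+.5)/8-.5,265+(v+.5)/8-.5]
P=plane(C,[f(337,245),f(430,185)],.1022);print(P.round(4).tolist())
d=P[1]-np.r_[.5015,-.2403,.1];a=np.degrees(np.arctan2(d[1],d[0]));d2=P[1]-P[0];a2=np.degrees(np.arctan2(d2[1],d2[0]))
print(a,a2,np.radians((a-170.35)%360),np.radians((a2-170.35)%360))
# guard in tray: predicted tab corner in scene
S=cam("scene");im=cv2.imread("pics/scene4.png");h=cv2.cvtColor(im,cv2.COLOR_BGR2HSV)
Rz=Ro.from_euler('z',np.radians(3.7)).as_matrix()
W=np.array([[sx*.006,sy*.02,.154] for sx,sy in [(1,1),(1,-1),(-1,-1),(-1,1)]]+[[0,.04,.005],[0,-.04,.005]])@Rz.T+[.577,.2344,0]
q=proj(S,W);print(q.round(1).tolist())
for p in q[:4]: cv2.circle(im,tuple(int(round(8*x)) for x in p),4,(0,0,255),1,cv2.LINE_AA,3)
for p in q[4:]: cv2.circle(im,tuple(int(round(8*x)) for x in p),4,(0,255,0),1,cv2.LINE_AA,3)
cv2.imwrite("pics/g4.png",cv2.resize(im[250:420,380:540],None,fx=3.5,fy=3.5))
E
```

```text
[[0.5012, -0.2397, 0.1022], [0.5138, -0.2607, 0.1022]]
-58.90989154134654 -58.945149510355186 2.281845357017992 2.2812299893712247
[[493.5, 282.1], [462.1, 270.6], [465.1, 264.8], [496.1, 275.9], [483.9, 355.6], [431.6, 333.6]]
```

View pics/g4.png

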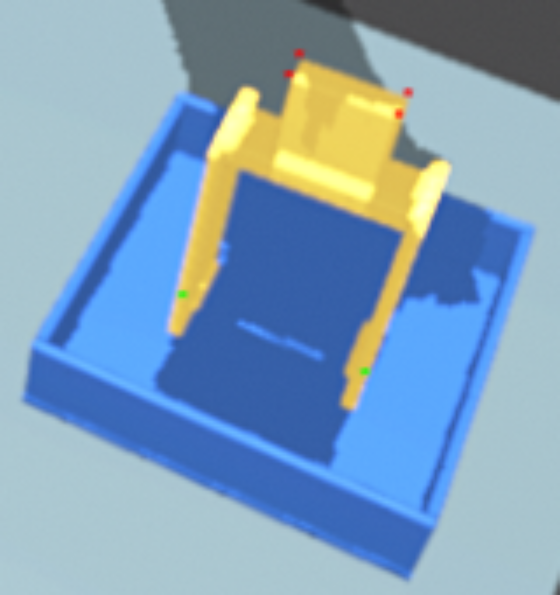

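>>> send_rows([
  [-0.1,-0.4,0,0,0,0.6,-1],
  [-0.13,-0.8,0,0,0,0.7,-1],
  [-0.13,-0.85,0,0,0,0.7,-1],
  [-0.13,-0.85,0,0,0,0.7,-1],
  [-0.13,-0.85,0,0,0,0.7,-1],
  [-0.13,-0.85,0,0,0,0.7,-1],
  [-0.13,-0.85,0,0,0,0.7,-1],
  [-0.13,-0.85,0,0,0,0.7,-1],
  [-0.13,-0.85,0,0,0,0.7,-1],
  [-0.13,-0.85,0,0,0,0.7,-1],
])

```text
time: 11.47
ee_pos: [0.5265, -0.0112, 0.228]
eef_rot: [0.42, 0.908, -0.007, -0.009]
ft_force: [0.0, -0.8, 1.0]
width: 0.0873
```

```bash
python3 look.py
```

```text
t 11.47 pos [ 0.5265 -0.0112  0.228 ] yaw_y 40.35 tilt 1.29 z axis [-0.0218 -0.006  -0.9997] q [ 0.662  0.216 -0.826  1.659  0.164  1.361  0.513] F [ 0.  -0.8  1. ] T [ 0.025 -0.21   0.013] w 0.0873
```

The measured guard matches the prediction within a pixel or two, so it is upright, and the cap stands at about 2.28 rad. Continuing to the stand.

>>> send_rows([
  [-0.08,-0.85,0,0.03,-0.1,0.6,-1],
  [-0.08,-0.85,0,0.03,-0.1,0.6,-1],
  [-0.08,-0.85,0,0,0,0.6,-1],
  [-0.08,-0.85,0,0,0,0.6,-1],
  [-0.08,-0.85,0,0,0,0.6,-1],
  [-0.08,-0.85,0,0,0,0.6,-1],
  [-0.08,-0.85,0,0,0,0.6,-1],
  [-0.08,-0.6,0,0,0,0.3,-1],
  [0,-0.2,0,0,0,0.1,-1],
  [0,0,0,0,0,0,-1],
])

```text
time: 12.3
ee_pos: [0.4951, -0.2307, 0.2135]
eef_rot: [0.224, 0.975, -0.003, -0.011]
ft_force: [0.3, 0.5, -0.1]
width: 0.087
```

```bash
python3 look.py
```

```text
t 12.3 pos [ 0.4951 -0.2307  0.2135] yaw_y 64.13 tilt 1.3 z axis [-2.270e-02 -7.000e-04 -9.997e-01] q [ 0.973  0.256 -0.729  1.636  0.181  1.339  1.334] F [ 0.3  0.5 -0.1] T [ 0.092 -0.166 -0.004] w 0.087
```

>>> send_rows([
  [0.13,-0.2,0,0,-0.2,0,-1],
  [0.06,-0.1,-0.2,0,-0.06,0,-1],
  [0,0,-0.4,0,0,0,-1],
  [0,0,-0.3,0,0,0,-1],
  [0,0,0,0,0,0,-1],
  [0,0,0,0,0,0,-1],
])

```text
time: 12.8
ee_pos: [0.5019, -0.2343, 0.1814]
eef_rot: [0.222, 0.975, 0.001, -0.0]
ft_force: [1.0, 0.6, -0.0]
width: 0.0869
```

```bash
python3 look.py 5 wrist
```

```text
t 12.8 pos [ 0.5019 -0.2343  0.1814] yaw_y 64.32 tilt 0.14 z axis [ 3.0e-04  2.5e-03 -1.0e+00] q [ 0.974  0.282 -0.724  1.676  0.193  1.257  1.333] F [ 1.   0.6 -0. ] T [ 0.039 -0.128  0.041] w 0.0869
```

View pics/wrist5.png

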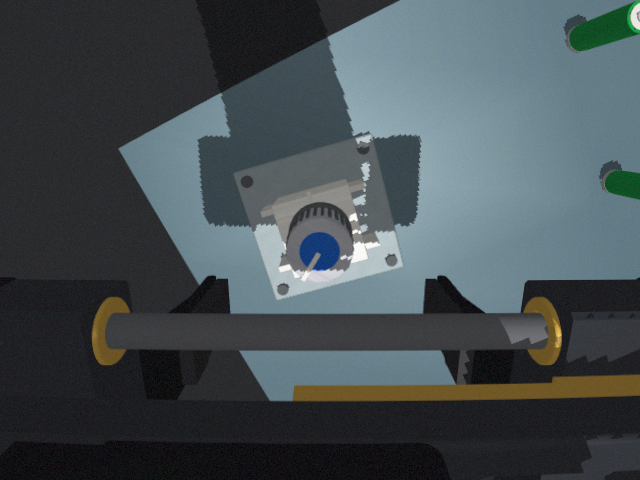

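```bash
python3 - <<'E'
from h import *
W=cam("wrist")
im=cv2.imread("pics/wrist5.png");h=cv2.cvtColor(im,cv2.COLOR_BGR2HSV)
m=cv2.inRange(h,(105,150,50),(125,255,255));m[:, :250]=0;m[:,400:]=0
c=max(cv2.findContours(m,0,2)[0],key=cv2.contourArea);hull=cv2.convexHull(c);e=cv2.fitEllipse(hull);print(e)
print(plane(W,[e[0],(319,248)],.1022).round(4))
P=plane(W,[(247,182),(363,148),(391,260),(283,289)],.014);print(P.mean(0).round(4),P.round(3).tolist())
d=plane(W,[(304,279)],.1022)[0]-[.5015,-.2403,.1];print(np.degrees(np.arctan2(d[1],d[0])))
E
```

```text
((319.1136474609375, 250.98509216308594), (37.7104377746582, 39.38022232055664), 89.81962585449219)
[[ 0.5021 -0.2387  0.1022]
 [ 0.5002 -0.2379  0.1022]]
[ 0.5027 -0.2386  0.014 ] [[0.445, -0.28, 0.014], [0.462, -0.18, 0.014], [0.561, -0.198, 0.014], [0.544, -0.297, 0.014]]
-49.3170563073311
```

>>> send_rows([
  [0,-0.1,-0.4,0.03,0,0,-1],
  [0,-0.08,-0.6,0,0,0,-1],
  [0,0,-0.6,0,0,0,-1],
  [0,0,-0.6,0,0,0,-1],
  [0,0,-0.5,0,0,0,-1],
  [0,0,-0.3,0,0,0,-1],
  [0,0,-0.1,0,0,0,-1],
  [0,0,0,0,0,0,-1],
])

```text
time: 13.52
ee_pos: [0.5027, -0.2398, 0.0827]
eef_rot: [0.222, 0.975, 0.002, 0.001]
ft_force: [0.3, 0.2, -0.4]
width: 0.0871
```

```bash
python3 look.py
```

```text
t 13.52 pos [ 0.5027 -0.2398  0.0827] yaw_y 64.4 tilt 0.3 z axis [ 0.0032  0.0042 -1.    ] q [ 0.946  0.391 -0.691  1.775  0.275  1.074  1.284] F [ 0.3  0.2 -0.4] T [ 0.053 -0.091 -0.049] w 0.0871
```

>>> send_rows([
  [-0.02,0,-0.2,0.05,0.04,0,-1],
  [0,0,-0.2,0,0,0,-1],
  [0,0,-0.08,0,0,0,-1],
  [0,0,0,0,0,0,-1],
])

```text
time: 13.85
ee_pos: [0.5033, -0.2406, 0.0688]
eef_rot: [0.222, 0.975, 0.004, 0.0]
ft_force: [-0.2, -0.0, 0.2]
width: 0.0867
```

```bash
python3 look.py
```

```text
t 13.85 pos [ 0.5033 -0.2406  0.0688] yaw_y 64.38 tilt 0.44 z axis [ 0.002   0.0075 -1.    ] q [ 0.941  0.412 -0.685  1.781  0.287  1.052  1.277] F [-0.2 -0.   0.2] T [ 0.043 -0.107 -0.002] w 0.0867
```

>>> send_rows([
  [-0.04,0.03,-0.03,-0.07,0.02,0,1],
  [-0.01,0,0,-0.02,0,0,1],
  [0,0,0,0,0,0,1],
  [0,0,0,0,0,0,1],
  [0,0,0,0,0,0,1],
  [0,0,0,0,0,0,1],
  [0,0,0,0,0,0,1],
  [0,0,0,0,0,0,1],
], grip_force=25)

```text
time: 14.52
ee_pos: [0.5027, -0.2395, 0.0695]
eef_rot: [0.221, 0.975, -0.001, 0.002]
ft_force: [-1.4, -1.0, -0.4]
width: 0.0438
```

```bash
python3 look.py
```

```text
t 14.52 pos [ 0.5027 -0.2395  0.0695] yaw_y 64.41 tilt 0.2 z axis [ 0.0025 -0.0024 -1.    ] q [ 0.935  0.405 -0.684  1.788  0.294  1.049  1.267] F [-1.4 -1.  -0.4] T [-0.309  0.087  0.052] w 0.0438
```

>>> send_rows([
  [0,0,0,0,0,-0.3,1],
  [0,0,-0.003,0,0,-0.6,1],
  [0,0,-0.003,0,0,-0.6,1],
  [0,0,-0.003,0,0,-0.6,1],
  [0,0,-0.003,0,0,-0.6,1],
])

```text
time: 14.93
ee_pos: [0.5026, -0.2398, 0.0692]
eef_rot: [0.341, 0.94, -0.001, 0.001]
ft_force: [-0.6, 1.1, 0.1]
width: 0.0435
```

```bash
python3 look.py
```

```text
t 14.93 pos [ 0.5026 -0.2398  0.0692] yaw_y 50.11 tilt 0.2 z axis [ 0.0016 -0.003  -1.    ] q [ 0.9    0.395 -0.64   1.789  0.272  1.043  1.033] F [-0.6  1.1  0.1] T [ 0.089 -0.066  0.091] w 0.0435
```

>>> send_rows([
  [0,0,-0.003,0,0,-0.8,1],
  [0,0,-0.003,0,0,-0.8,1],
  [0,0,-0.003,0,0,-0.8,1],
  [0,0,-0.003,0,0,-0.8,1],
  [0,0,-0.003,0,0,-0.8,1],
  [0,0,-0.003,0,0,-0.8,1],
  [0,0,-0.003,0,0,-0.8,1],
  [0,0,-0.003,0,0,-0.8,1],
  [0,0,-0.003,0,0,-0.8,1],
  [0,0,-0.003,0,0,-0.8,1],
])

```text
time: 15.77
ee_pos: [0.502, -0.2401, 0.0685]
eef_rot: [0.661, 0.751, -0.002, 0.0]
ft_force: [-1.0, 1.4, 1.1]
width: 0.0436
```

```bash
python3 look.py
```

```text
t 15.77 pos [ 0.502  -0.2401  0.0685] yaw_y 7.3 tilt 0.23 z axis [-0.0023 -0.0033 -1.    ] q [ 0.795  0.371 -0.512  1.793  0.213  1.033  0.329] F [-1.   1.4  1.1] T [ 0.088 -0.008  0.115] w 0.0436
```

>>> send_rows([
  [0,0,-0.003,0.01,0,-0.8,1],
  [0,0,-0.003,0,0,-0.8,1],
  [0,0,-0.003,0,0,-0.8,1],
  [0,0,-0.003,0,0,-0.8,1],
  [0,0,-0.003,0,0,-0.8,1],
  [0,0,-0.003,0,0,-0.8,1],
  [0,0,-0.003,0,0,-0.8,1],
  [0,0,-0.003,0,0,-0.8,1],
  [0,0,-0.003,0,0,-0.8,1],
  [0,0,-0.003,0,0,-0.8,1],
])

```text
time: 16.6
ee_pos: [0.5014, -0.2399, 0.0678]
eef_rot: [0.889, 0.458, -0.002, -0.001]
ft_force: [0.5, 0.4, 0.9]
width: 0.0431
```

```bash
python3 look.py
```

```text
t 16.6 pos [ 0.5014 -0.2399  0.0678] yaw_y -35.55 tilt 0.27 z axis [-4.8e-03  2.0e-04 -1.0e+00] q [ 0.696  0.354 -0.391  1.797  0.157  1.025 -0.376] F [0.5 0.4 0.9] T [0.031 0.01  0.074] w 0.0431
```

>>> send_rows([
  [0,0,-0.003,0,-0.04,-0.6,1],
  [0,0,-0.003,0,0,-0.6,1],
  [0,0,-0.003,0,0,-0.6,1],
  [0,0,-0.003,0,0,-0.6,1],
  [0,0,-0.003,0,0,-0.5,1],
  [0,0,-0.003,0,0,-0.4,1],
  [0,0,-0.003,0,0,-0.4,1],
  [0,0,-0.003,0,0,-0.4,1],
])

```text
time: 17.27
ee_pos: [0.5012, -0.2396, 0.0674]
eef_rot: [0.961, 0.277, -0.001, -0.001]
ft_force: [-0.2, 0.5, 0.8]
width: 0.0435
```

```bash
python3 look.py
```

```text
t 17.27 pos [ 0.5012 -0.2396  0.0674] yaw_y -57.88 tilt 0.11 z axis [-1.8e-03  8.0e-04 -1.0e+00] q [ 0.646  0.344 -0.331  1.803  0.129  1.017 -0.745] F [-0.2  0.5  0.8] T [0.004 0.041 0.076] w 0.0435
```

>>> send_rows([
  [0,0,-0.003,0,0,-0.4,1],
  [0,0,-0.003,0,0,-0.4,1],
  [0,0,-0.003,0,0,-0.4,1],
  [0,0,-0.003,0,0,-0.4,1],
])

```text
time: 17.6
ee_pos: [0.5011, -0.2395, 0.0672]
eef_rot: [0.979, 0.203, -0.001, -0.001]
ft_force: [-0.4, 1.2, 1.9]
width: 0.0436
```

```bash
python3 look.py
```

```text
t 17.6 pos [ 0.5011 -0.2395  0.0672] yaw_y -66.6 tilt 0.13 z axis [-0.002  0.001 -1.   ] q [ 0.626  0.342 -0.307  1.805  0.119  1.015 -0.89 ] F [-0.4  1.2  1.9] T [-0.048  0.062  0.105] w 0.0436
```

>>> send_rows([
  [0,0,0,0,0,-0.4,1],
  [0,0,0,0,0,-0.4,1],
  [0,0,0,0,0,-0.4,1],
])

```text
time: 17.85
ee_pos: [0.501, -0.2394, 0.0672]
eef_rot: [0.989, 0.147, -0.001, -0.001]
ft_force: [-0.8, -0.5, 0.8]
width: 0.0435
```

```bash
python3 look.py
```

```text
t 17.85 pos [ 0.501  -0.2394  0.0672] yaw_y -73.06 tilt 0.14 z axis [-0.0023  0.001  -1.    ] q [ 0.611  0.34  -0.29   1.806  0.112  1.014 -0.998] F [-0.8 -0.5  0.8] T [-0.036  0.216  0.778] w 0.0435
```

>>> send_rows([
  [0,0,0,0,0,-0.3,1],
  [0,0,0,0,0,-0.3,1],
  [0,0,0,0,0,-0.3,1],
])

```text
time: 18.1
ee_pos: [0.5011, -0.2394, 0.0674]
eef_rot: [0.994, 0.106, -0.001, -0.0]
ft_force: [1.7, 0.6, -0.0]
width: 0.0433
```

```bash
python3 look.py 6 top scene wrist
```

```text
t 18.1 pos [ 0.5011 -0.2394  0.0674] yaw_y -77.86 tilt 0.14 z axis [-0.0025  0.     -1.    ] q [ 0.599  0.338 -0.277  1.806  0.108  1.014 -1.079] F [ 1.7  0.6 -0. ] T [-0.045 -0.164  0.809] w 0.0433
```

View pics/wrist6.png

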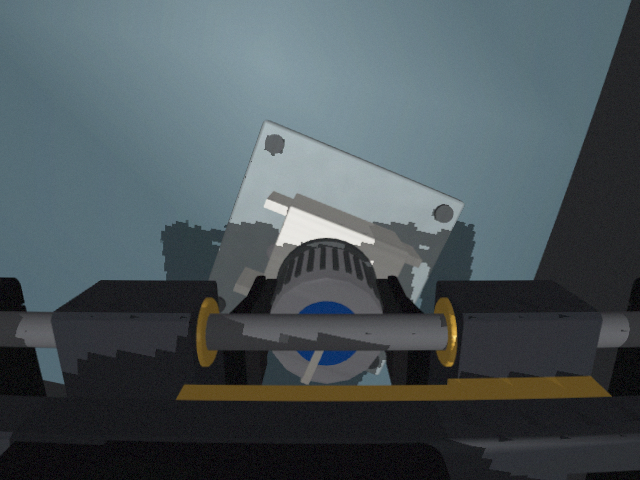

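View pics/top6.png

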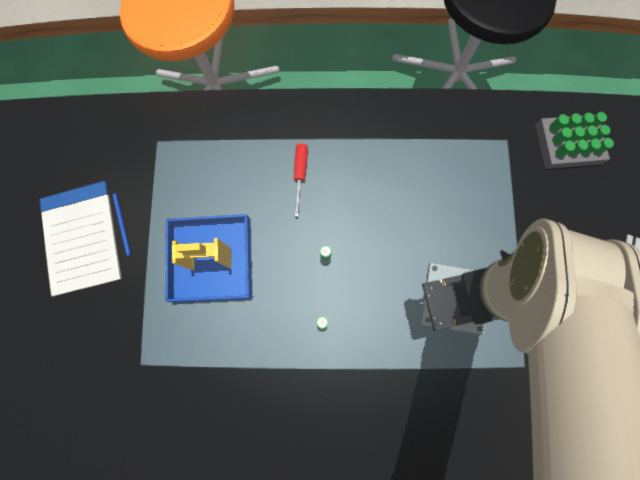

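View pics/scene6.png

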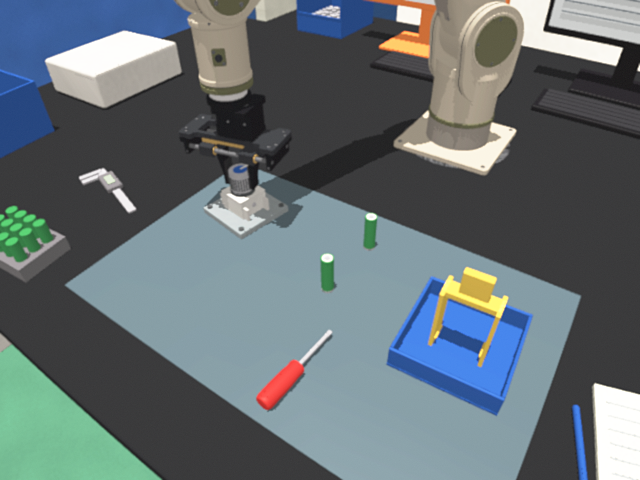

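Wrist view: the white line's rim end is at (305,383) and its upper visible part is near (317,355). Checking this against the tick direction, 170.35°.

```bash
cat > line.py <<'E'
import sys
from h import *
im=cv2.imread(f"pics/wrist{sys.argv[1]}.png");z=float(sys.argv[2]);W=cam("wrist")
P=plane(W,np.array(eval(sys.argv[3]),float),z);c=np.r_[.5018,-.2397,z];print(P.round(4).tolist(),np.linalg.norm(P-c,axis=1).round(4))
d=P[0]-c;a=np.degrees(np.arctan2(d[1],d[0]));e=P[0]-P[1];b=np.degrees(np.arctan2(e[1],e[0]));print("line",a,b,"cap rad",np.radians((a-170.35+180)%360-180),np.radians((b-170.35+180)%360-180))
E
python3 line.py 6 0.100 "[(305,383),(319,352)]"
```

```text
[[0.479, -0.2357, 0.1], [0.4934, -0.2381, 0.1]] [0.0231 0.0086]
line 170.0140073157645 170.31201162431822 cap rad -0.005864178602522988 -0.0006630222331315647
```

Bottomed at about 0 rad with 0.8 N m on the stop. Backing off 90° now.

>>> send_rows([
  [0,0,0,0,0,0.4,1],
  [0,0,0.003,0,-0.01,0.8,1],
  [0,0,0.003,0,0,0.8,1],
  [0,0,0.003,0,0,0.8,1],
  [0,0,0.003,0,0,0.8,1],
  [0,0,0.003,0,0,0.8,1],
  [0,0,0.003,0,0,0.8,1],
  [0,0,0.003,0,0,0.8,1],
  [0,0,0.003,0,0,0.8,1],
  [0,0,0.003,0,0,0.8,1],
])

```text
time: 19.08
ee_pos: [0.5014, -0.2398, 0.068]
eef_rot: [0.9, 0.436, 0.0, -0.001]
ft_force: [0.2, 1.1, -0.9]
width: 0.0436
```

```bash
python3 look.py
```

```text
t 19.08 pos [ 0.5014 -0.2398  0.068 ] yaw_y -38.29 tilt 0.06 z axis [-1.0e-04  1.1e-03 -1.0e+00] q [ 0.692  0.35  -0.384  1.801  0.15   1.02  -0.418] F [ 0.2  1.1 -0.9] T [-0.048 -0.09  -0.092] w 0.0436
```

50.5° remaining.

>>> send_rows([
  [0,0,0.003,0,0,0.8,1],
  [0,0,0.003,0,0,0.8,1],
  [0,0,0.003,0,0,0.8,1],
  [0,0,0.003,0,0,0.8,1],
  [0,0,0.003,0,0,0.8,1],
  [0,0,0.003,0,0,0.8,1],
  [0,0,0.003,0,0,0.8,1],
  [0,0,0.003,0,0,0.8,1],
  [0,0,0.003,0,0,0.8,1],
  [0,0,0.003,0,0,0.8,1],
])

```text
time: 19.92
ee_pos: [0.502, -0.24, 0.0687]
eef_rot: [0.685, 0.729, 0.002, -0.001]
ft_force: [0.4, 0.1, -0.6]
width: 0.0436
```

```bash
python3 look.py
```

```text
t 19.92 pos [ 0.502  -0.24    0.0687] yaw_y 3.58 tilt 0.23 z axis [ 5.0e-04  4.1e-03 -1.0e+00] q [ 0.791  0.369 -0.502  1.793  0.199  1.031  0.278] F [ 0.4  0.1 -0.6] T [-0.039 -0.181 -0.1  ] w 0.0436
```

>>> send_rows([
  [0,0,0.003,-0.02,0,0.6,1],
  [0,0,0.003,-0.01,0,0.5,1],
  [0,0,0,0,0,0.3,1],
  [0,0,0,0,0,0.1,1],
  [0,0,0,0,0,0,1],
  [0,0,0,0,0,0,1],
])

```text
time: 20.42
ee_pos: [0.5021, -0.24, 0.0689]
eef_rot: [0.632, 0.775, 0.002, -0.001]
ft_force: [-0.7, -0.2, -0.6]
width: 0.0435
```

```bash
python3 look.py 7 wrist scene
```

```text
t 20.42 pos [ 0.5021 -0.24    0.0689] yaw_y 11.58 tilt 0.19 z axis [ 9.0e-04  3.1e-03 -1.0e+00] q [ 0.81   0.373 -0.525  1.792  0.21   1.033  0.408] F [-0.7 -0.2 -0.6] T [ 0.064 -0.057  0.051] w 0.0435
```

View pics/wrist7.png

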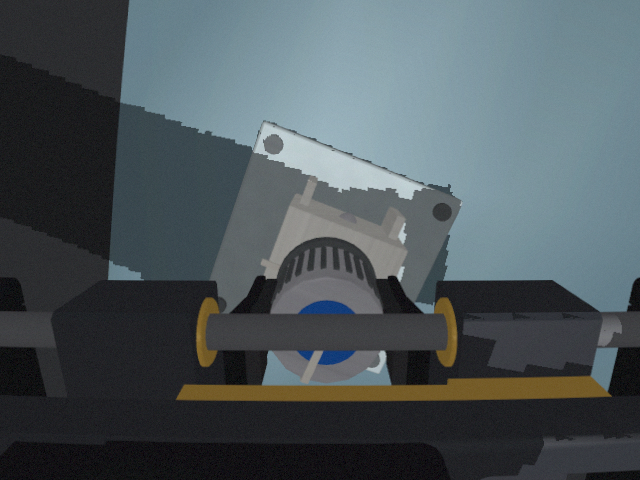

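```bash
python3 - <<'E'
import cv2
im=cv2.imread("pics/scene7.png");cv2.imwrite("pics/cap7.png",cv2.resize(im[130:240,180:310],None,fx=5,fy=5,interpolation=cv2.INTER_CUBIC))
E
```

```text
(no output)
```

View pics/cap7.png

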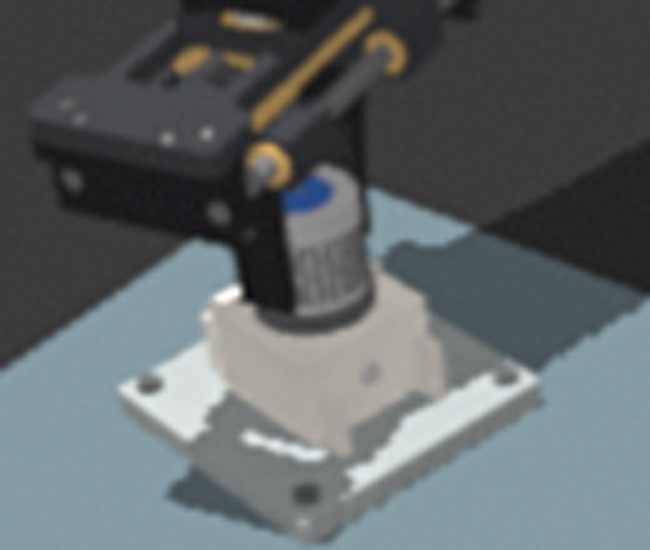

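Wrist view: the line's rim end is at (305,381) and an inner point at (318,353), about where it sat in the gripper frame before, so the grip did not slip.

```bash
python3 line.py 7 0.1015 "[(305,382),(319,351)]"; python3 look.py 8 scene top
```

```text
[[0.4985, -0.2617, 0.1015], [0.5011, -0.2474, 0.1015]] [0.0222 0.0077]
line -98.61089717189428 -100.42751982075345 cap rad 1.5889320924121264 1.5572260459232323
t 20.52 pos [ 0.5021 -0.24    0.0688] yaw_y 11.59 tilt 0.18 z axis [ 8.e-04  3.e-03 -1.e+00] q [ 0.81   0.373 -0.525  1.792  0.21   1.033  0.409] F [ 0.   0.2 -0.1] T [-0.027 -0.091  0.028] w 0.0432
```

View pics/scene8.png

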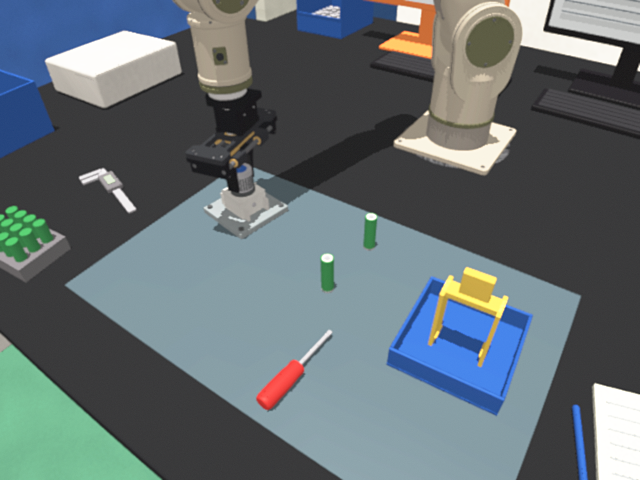

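The cap reads 1.56–1.59 rad and is gripped and still. The guard is upright in the tray at (472,315), and the cells and driver haven't moved. Handing in.

```bash
python3 - <<'E'
from bench import r
print(r.close_job())
E
```

```text
the job is handed in; nothing more can be done
None
```

I pulled the guard off the stand and left it upright and released in the blue tray. I then screwed the cap down to its stop, backed it off a quarter turn, and handed in with the cap still gripped. The clock read about 20.5 s of the 72 s, and the hand-in gives no verdict.

- **Guard:** it stands about 2 mm from the tray centre. Before the cap work, its tab and feet matched where they should be if upright to within about 2 pixels. It looks the same in the last picture.
- **Bottoming out:** the turning torque rose from about 0.1 to 0.8 N m at the stop, and the fingers slipped a few degrees round the cap. The white line then pointed at the tick to within 0.01 rad.
- **Final setting:** the wrist camera puts the cap at 1.56–1.59 rad, against a target of 1.57. The fingers are closed at 43 mm with the 25 N grip command; I had no direct reading of the grip on the cap.
- **Other items:** the two cells and the screwdriver look unmoved in the last picture; I did not measure them again.
- **Checks that disagreed:** wrist and top camera estimates of the stand centre differed by 1–2 mm. One wrist reading of the cap line before turning was about 10° off the top camera's. I used the top camera's 2.28 rad, and the stop came where that predicted.

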